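# Fit a sprocket on the studs of a wheel hub

## Task

Fit the sprocket with five holes and the tall collar on the wheel hub in the bench stand: lower its bore over the hub's spigot, collar up, turn it under light pressure until all five studs find their holes, slide it fully home against the hub face without forcing it, and let go. Leave the other sprocket (four holes, short boss) where it lies.

Things in the scene. Friction and masses are not known exactly. Their poses are not given: they have to be found in the camera images.
- sprocket_mid (a point): Loose steel sprocket, 0.45 to 0.75 kg, lying collar up. A round tubular collar, outside diameter 44 mm, 36 mm tall, stands on an 8 mm toothed plate 116 mm across (44 mm in all); a 34 mm bore runs through both. Grip it by the collar from above. This point: on its axis, 22 mm above the underside; +z out of the collar's open top, +x through the middle of one of the five holes.
- sprocket_under (a point): The same sprocket: centre of its flat underside, same axes. The five round holes, 12.4 mm, go through the plate on a 72 mm circle, 72 degrees apart. Put over the hub it first rests on the stud tips; turned either way by at most 72 degrees under light pressure (4 to 12 N) it finds the studs, to within about 2 degrees, and drops. Fully home, this underside lies on the hub face.
- hub_face (a point): Centre of the flat face, 100 mm across, of the aluminium wheel hub held upright in the bench stand, 64 mm above the bench; +z up. A steel spigot rises here: 32 mm diameter for 24 mm, then a cone narrowing to 18 mm, tip 36 mm above the face. More than 60 N between sprocket and hub, from pressing or turning, spoils the threads.
- stud_tips (a point): On the hub's axis, level with the tips of its five upright studs, 16 mm above the face. Studs: 9 mm diameter with tapered tips, 72 degrees apart on a 72 mm circle. The hub was stopped at any angle on its stand, so the studs' places around the axis are NOT given by any pose here: they must be seen or felt. The hub is held fast and does not turn by hand.
- stand: The fixed stand with the hub on it: grey base plate 130 x 130 x 12 mm on the bench, the hub above it. Origin under the middle of the base plate, on the hub's axis; the axes are those of the base plate.
- other_mid (a point): Another steel sprocket, four holes, 124 mm across, plate 8 mm thick, with a short solid-looking boss 38 mm in diameter and 18 mm tall; it does not fit. This point is on its axis 13 mm above its underside. Leave it alone.
Mind the look-alikes: they are no part of the job. Leave any orange or yellow look-alike of the part that bears sprocket_mid alone.

How it is judged:
By the outcome, as a careful person would: the job done as asked, in the order asked, and still so for the second after the job is handed in, with the robot touching nothing.
It also fails if it takes over 58 s, if anything falls off the work surface, if the arm or the gripper's body presses on something with over 40 N, if the wrist force passes 120 N, or if a joint passes its speed limit or range.

## Robot

A 6-joint arm with a two-finger parallel gripper is mounted at the origin on the work surface. World frame = base frame: x ahead of the robot, y to its left, z up, the work surface at z = 0. Lengths are in mm, angles in rad, forces in N, time in s.
With the tool pointing down it reaches from about 350 to 975 mm from the base axis. Payload 4.9 kg.
Tool frame: the origin (TCP) lies between the finger pads; the fingertips stand 25 mm ahead of it and the grasp point (between the pads) lies 6 mm ahead of it; z points along the fingers, y is the direction in which the jaws open and shut (so a half turn about z gives the same grasp; the last joint's range is limited). The gripper opens to 85 mm and grips with 20 to 120 N. Pads are 22 mm wide; open, the fingers measure 114 mm over their backs; the gripper's body (76 mm by 85 mm) begins 54 mm behind the grasp point. The pads swing forward as they close: fully open they stand 13 mm farther back than shut.
Start: joints at [-1.305, 0.053, 1.613, -0, 1.476, -0.119], TCP at [234.602, -579.279, 256.304] pointing down, gripper open.
Joint ranges: [-3.01, 3.01], [-1.01, 2.22], [0.06, 2.58], [-1.02, 4.17], [0.09, 2.62], [-3.14, 3.14]. Speed limits (rad/s): [2.57, 2.57, 3.14, 3.14, 3.14, 3.14].

## Interface

Orientations are given as [roll, pitch, yaw] about the fixed x, y, z axes, in that order (R = Rz(yaw) Ry(pitch) Rx(roll)).
In Python, from plant import * gives the robot as it stands.
- The arm moves only by the tool arm_command, never from a script. Its argument "plan" is a list of rows, each a list of 5 numbers: the shift along the world's x, y, z scaled (see below), then the turn about the world's z scaled (see below), then the opening, from 0 (shut) to 1 (fully open). In form: [[dx, dy, dz, spin, claw], ...]. A call has exactly 8 rows; each row shifts and turns the commanded pose from where the row before left it; what a row does not reach is not made up. The controller multiplies each number of a shift by 0.03 m and each number of a turn by 360 degrees. A row lasts 1/8 s, in which the tool goes at most 62.5 mm and 10.7 degrees, less where a joint would pass 70% of its speed; a pose out of reach is approached as far as the arm can. A call with a number of a shift or a turn outside -1 to 1 is refused whole. A call with a gripper value outside its range is refused whole. The fingers move at their own pace and stop on an object; "grip_force" is the grip in N (left out, the last holds). Time passes only in rows, so rows that do not move let the fingers close, or fill a call up. It gives the time, the measured TCP pose, the force and the opening at its end, in the units of the state.
- observe(): the state, without advancing time (a new reading comes with each control period).
- read_camera(name): name is "side" or "top" or "wrist"; returns the picture (420x560x3 uint8, red, green, blue); there is no depth.
- camera_model(name): a dict with "intrinsics" (3x3 intrinsics, pixels), "extrinsics" (4x4, takes a point from camera to world coordinates). Camera axes: x right, y down, z forward; pixel columns grow to the right and rows downward; lengths in mm; the calibration is good to about 2 mm. A picture is of the moment at which its call begins: read the wrist's pose just before it. camera_model takes no time and is no camera call; for the wrist camera it gives the pose at the moment of the call.
- sign_off(): hands the job in, once; it reports no verdict.
Trained networks look in the newest picture that a camera, given by its name, has taken for a name from the list of things; names that differ only in an ending like _2 or _b are one class to them, and where a whole thing is asked for, a point or a joint stands for the part that bears it (a point fixed in the world has none). Each returns a list of dicts, best first, with "conf" (0 to 1); they miss things now and then, are a little off and sometimes report something else, mostly with a low value. They report only what shows in the picture. A call takes as long as a camera call. They do not tell look-alikes from the thing itself.
- boxes_of(camera, query): "location" ([x, y, z] in mm, in the coordinates of the camera as it stood for that picture, good to about 4 mm: the middle of the surface that is visible of it).
- trace(camera, query): "region" (420x560 bool, what is visible of it).
- landmark_of(camera, query): "location" ([x, y, z] in mm, in the coordinates of the camera as it stood for that picture, good to about 4 mm: a listed point, or the origin of a listed thing).
The state is a dict: "time": time; "joint_pos": joint angles; "joint_vel": joint speeds; "joint_torque": joint torques, N m; "ee_pos": TCP position; "ee_rot": TCP orientation; "wrist_force": force on the tool from outside, world axes, zero at the start; "wrist_torque": the same for the moment, N m; "finger_gap": finger opening in mm.
Only numpy, scipy, OpenCV 4.12 (cv2) and the standard library are available. Lean on these libraries where they do the work, as an engineer would, in place of code of your own. Each camera call takes 0.05 s, during which the arm holds its last target.

## Working session

There is one attempt and no reset: what is moved stays moved. The work goes in short steps, Python scripts to look and compute and a tool call to move; the robot and the scene stay as the last step left them, time stands still between calls to the robot, and variables do not carry over. Pictures are saved under pics/ and viewed, and the job is handed in when it is done.

Besides the shell and the picture viewer there is one more tool, called after "Call:" as a command line: name --pt "numbers of a row" for each row, then --argument value for the rest. arm_command: Moves the arm, as the interface text tells. Shifts and turns lie within -1 to 1; 1 stands for 0.03 m of shift or 360 degrees of turn. Its arguments: {"type":"object","properties":{"plan":{"type":"array","items":{"type":"array","items":{"type":"number","minimum":-1,"maximum":1}}},"grip_force":{"type":"number"}},"required":["plan"]}

```bash
ls; mkdir -p pics
python3 - <<'E'
from plant import *
import cv2
print(observe())
for c in ["side","top","wrist"]:
    im=read_camera(c); cv2.imwrite(f"pics/{c}0.png",im[:,:,::-1]); m=camera_model(c); print(c,m)
    import numpy as np
    m=camera_model(c);E=np.array(m["extrinsics"])
    for q in ["sprocket_mid","hub_face","stand","other_mid"]:
        for r in landmark_of(c,q)[:3]: print(c,q,round(r["conf"],2),(E@np.r_[r["location"],1])[:3].round(0))
print(observe()["time"])
E
```

```text
pics
{'time': 0.0, 'joint_pos': array([-1.30502524e+00,  5.33302265e-02,  1.61431393e+00,  8.54372634e-06,
        1.47600211e+00, -1.19016278e-01]), 'joint_vel': array([ 0.00101685,  0.00028454, -0.0009179 , -0.00112687,  0.00116664,
       -0.00153214]), 'joint_torque': array([ 6.87540833e-04, -3.93678689e+01, -3.70177138e+01, -9.96902827e-05,
        7.09900531e-03, -1.05230879e-05]), 'ee_pos': array([ 234.44063611, -578.73738322,  255.06757409]), 'ee_rot': array([-3.13955457e+00, -2.52280896e-04,  3.84786296e-01]), 'wrist_force': array([-0.08506701, -0.1416852 ,  0.09696146]), 'wrist_torque': array([ 0.04367481,  0.0181342 , -0.05814632]), 'finger_gap': 85.6142321958823}
side {'intrinsics': array([[442.74723023,   0.        , 282.26890751],
       [  0.        , 442.74723023, 211.96455457],
       [  0.        ,   0.        ,   1.        ]]), 'extrinsics': array([[-7.77881991e-01, -3.68422108e-01,  5.09082270e-01,
        -6.95761898e+01],
       [-6.28404878e-01,  4.59440149e-01, -6.27711764e-01,
         7.48311671e+02],
       [-2.62994278e-03, -8.08195459e-01, -5.88908468e-01
[... 1012 characters left out ...]
 [239. 280.  22.]
top hub_face 0.63 [ 514. -174.   64.]
top hub_face 0.17 [ 515. -175.   79.]
top stand 0.9 [ 512. -175.   -1.]
top other_mid 0.97 [456. 222.  11.]
wrist {'intrinsics': array([[330.61656239,   0.        , 276.99432401],
       [  0.        , 330.61656239, 210.75495381],
       [  0.        ,   0.        ,   1.        ]]), 'extrinsics': array([[ 3.75886958e-01, -8.83719314e-01, -2.78835378e-01,
         3.04239304e+02],
       [-9.26665482e-01, -3.58557547e-01, -1.12816531e-01,
        -5.49750091e+02],
       [-2.80381441e-04,  3.00793383e-01, -9.53689290e-01,
         3.72855406e+02],
       [ 0.00000000e+00,  0.00000000e+00,  0.00000000e+00,
         1.00000000e+00]])}
0.75
```

View pics/side0.png

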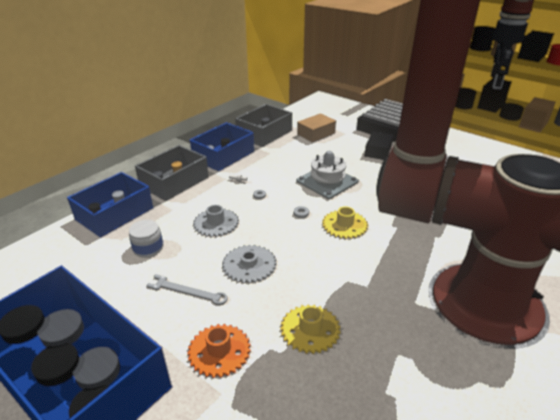

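View pics/top0.png

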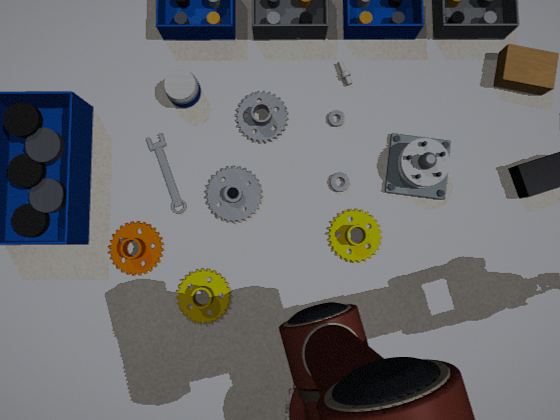

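View pics/wrist0.png

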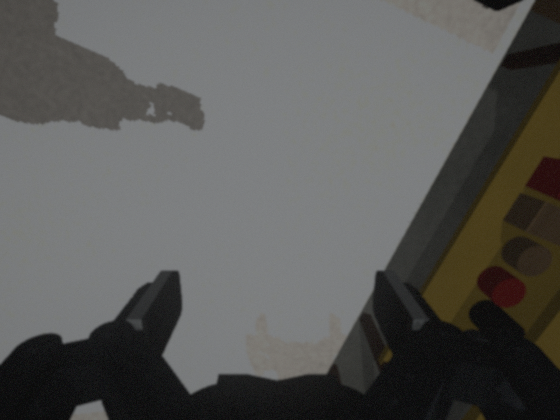

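Candidates for the sprocket (side / top pixel):
- orange, (219,347) / (136,248)
- yellow, (310,327) / (203,296)
- yellow, (345,222) / (355,235)
- grey with short boss, (249,262) / (233,194)
- grey with tall collar, (216,218) / (262,116)

By the description it is the last one. I'll check it in a crop.

Run:
```python
import cv2,numpy as np
t=cv2.imread("pics/top0.png");s=cv2.imread("pics/side0.png")
a=cv2.resize(t[80:155,225:300],(390,390),interpolation=3)
b=cv2.resize(s[180:255,180:255],(390,390),interpolation=3)
cv2.imwrite("pics/crop1.png",np.hstack([a,b]))
a=cv2.resize(t[125:205,380:460],(390,390),interpolation=3)
b=cv2.resize(s[140:205,290:365],(390,390),interpolation=3)
cv2.imwrite("pics/crop2.png",np.hstack([a,b]))
```

```text
(no output)
```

View pics/crop1.png

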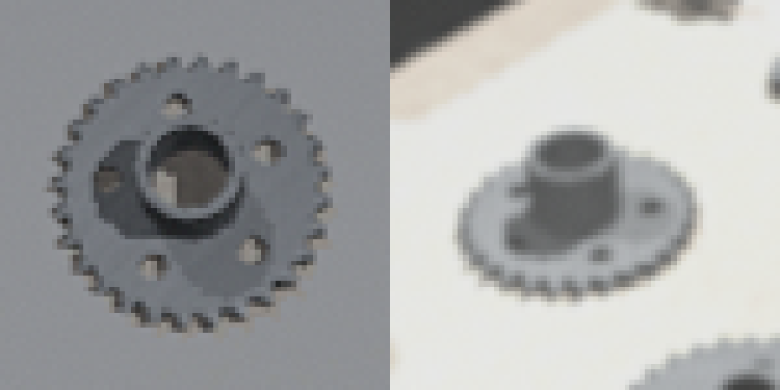

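View pics/crop2.png

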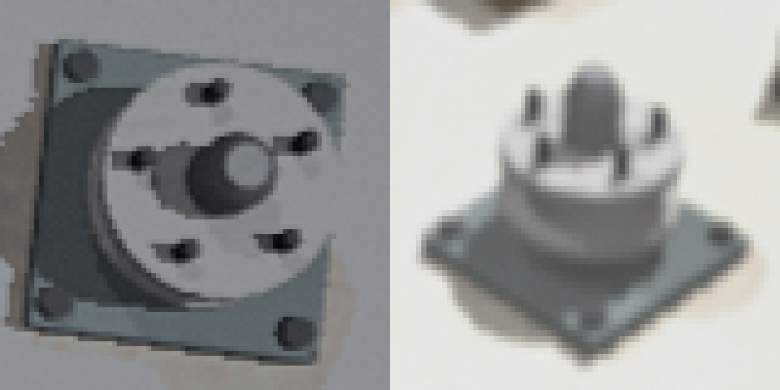

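The crop shows five holes and the tall collar, at top (262,116). The studs show at top (380–460, 125–205). I'll measure both from two views.

```bash
cat > h.py <<'E'
import numpy as np,cv2
from scipy.optimize import least_squares
def back(px,m,z):
    K=np.array(m["intrinsics"]);E=np.array(m["extrinsics"])
    px=np.atleast_2d(px).astype(float)
    d=(E[:3,:3]@np.linalg.inv(K)@np.c_[px,np.ones(len(px))].T).T
    return E[:3,3]+d*((z-E[2,3])/d[:,2])[:,None]
def proj(P,m):
    K=np.array(m["intrinsics"]);E=np.array(m["extrinsics"])
    p=(K@(E[:3,:3].T@(np.atleast_2d(P)-E[:3,3]).T)).T
    return p[:,:2]/p[:,2:]
def fit5(W,R=36):
    # rows: 5 points -> center, angle mod 72
    a0=np.angle(np.sum(np.exp(5j*np.arctan2(*(W[:,:2]-W[:,:2].mean(0)).T[::-1]))))/5
    def pts(p):
        a=p[2]+np.arange(5)*2*np.pi/5
        return p[:2]+R*np.c_[np.cos(a),np.sin(a)]
    def f(p):
        Q=pts(p); d=W[:,None,:2]-Q[None]; i=np.argmin((d**2).sum(2),1)
        return (W[:,:2]-Q[i]).ravel()
    r=least_squares(f,np.r_[W[:,:2].mean(0),a0])
    return r.x[:2],np.degrees(r.x[2])%72,np.sqrt((r.fun**2).mean())
def tri(pa,ma,pb,mb):
    r=least_squares(lambda P:np.r_[proj(P,ma)[0]-pa,proj(P,mb)[0]-pb],[500,0,40.])
    return r.x,np.abs(r.fun).max()
E
python3 - <<'E'
from plant import *
from h import *
T=camera_model("top");S=camera_model("side")
H=(np.array([(178,103),(267,150),(252,250),(152,265),(107,181)])+.5)/5.2-.5+[225,80]
print("holes",fit5(back(H,T,8)),back(H,T,8).round(0))
U=(np.array([(208,92),(302,142),(285,240),(180,250),(140,158)])+.5)/4.875-.5+[380,125]
for z in(70,74,80): print("studs",z,fit5(back(U,T,z)))
# collar top ring centre
ct=(np.array([192,168])+.5)/5.2-.5+[225,80]; cs=(np.array([571-390,152])+.5)/5.2-.5+[180,180]
print("collar top",tri(ct,T,cs,S), back(ct,T,44), back(cs,S,44))
pt=(np.array([252,161])+.5)/4.875-.5+[380,125]; ps=np.array([(594-390+.5)/5.2-.5+290,(70+.5)/6-.5+140])
print("spigot tip",tri(pt,T,ps,S))
E
```

```text
holes (array([624.01307795, 161.94032209]), np.float64(9.393632680638753), np.float64(0.7698886223258321)) [[661. 167.   8.]
 [641. 130.   8.]
 [598. 137.   8.]
 [592. 178.   8.]
 [628. 197.   8.]]
studs 70 (array([ 513.0394652 , -173.18868304]), np.float64(5.837507490067536), np.float64(0.6885143751862486))
studs 74 (array([ 512.35812121, -171.99603421]), np.float64(5.837507570114042), np.float64(0.6770792437740734))
studs 80 (array([ 511.33610522, -170.20706096]), np.float64(5.837507417139928), np.float64(0.6891008153062624))
collar top (array([623.7478075 , 160.42094787,  43.29146343]), np.float64(0.11879939702117781)) [[623.38454733 160.2580534   44.        ]] [[623.27451778 161.1942809   44.        ]]
spigot tip (array([ 514.19640604, -176.36722752,   99.51085147]), np.float64(0.007625985104425581))
```

Heights agree with the text: collar top measured at 43 mm (44 given), spigot tip at 99.5 mm (100 given). Next I'll pass near the hub for a wrist-camera look.

Call:
arm_command --pt "0.46 0.8 0 0 1" --pt "0.46 0.8 0 0 1" --pt "0.46 0.8 0 0 1" --pt "0.46 0.8 0 0 1" --pt "0.46 0.8 0 0 1" --pt "0.46 0.8 0 0 1" --pt "0.46 0.8 0 0 1" --pt "0.46 0.8 0 0 1"

```text
time: 1.75
ee_pos: [345.6, -386.0, 256.4]
ee_rot: [3.141, -0.0, 0.385]
wrist_force: [-0.1, -0.6, -0.4]
finger_gap: 85.3
```

Call:
arm_command --pt "0.5 0.8 0 0 1" --pt "0.5 0.8 0 0 1" --pt "0.5 0.8 0 0 1" --pt "0.5 0.8 0 0 1" --pt "0.5 0.8 0 0 1" --pt "0.5 0.8 0 0 1" --pt "0.5 0.8 0 0 1" --pt "0 0 0 0 1"

```text
time: 2.75
ee_pos: [450.6, -217.7, 256.4]
ee_rot: [3.141, -0.0, 0.388]
wrist_force: [-0.5, 0.1, -0.0]
finger_gap: 85.5
```

Run:
```python
from plant import *
import cv2,pickle
m=camera_model("wrist");o=observe()
im=read_camera("wrist"); cv2.imwrite("pics/wrist1.png",im[:,:,::-1]);pickle.dump(m,open("w1.pkl","wb"))
print(o["time"],o["ee_pos"],o["ee_rot"],o["joint_vel"].round(3))
```

```text
2.75 [ 450.56599798 -217.65853931  256.41985409] [ 3.14137642e+00 -2.27893365e-04  3.87867529e-01] [-0.038  0.001 -0.001 -0.018 -0.    -0.017]
```

View pics/wrist1.png

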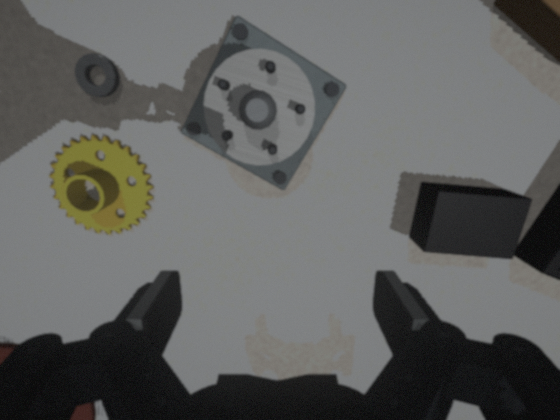

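The hub shows at (259,107) with its five studs clear around it. I'll zoom in.

Run:
```python
import cv2
t=cv2.imread("pics/wrist1.png")
cv2.imwrite("pics/crop3.png",cv2.resize(t[45:170,195:325],(780,750),interpolation=2)[:600])
```

```text
(no output)
```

View pics/crop3.png

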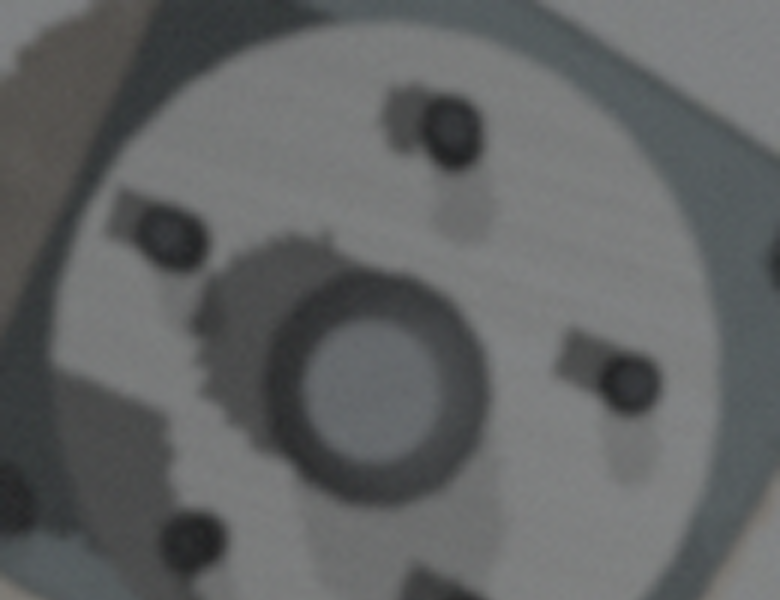

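Run:
```python
import pickle
from h import *
m=pickle.load(open("w1.pkl","rb"))
c=lambda p:(np.array(p,float)+.5)/6-.5+[195,45]
U=c([(451,128),(171,234),(632,381),(195,540)])
print(fit5(back(U,m,80)),fit5(np.r_[back(U,m,79),back([272,148.5],m,79)]))
print(back(c((371,392)),m,100))
```

```text
(array([ 512.16388778, -174.26460982]), np.float64(5.707399336449274), np.float64(0.6930825673647586)) (array([ 512.26353284, -174.00118508]), np.float64(5.580882232882706), np.float64(0.6302696312592776))
[[ 511.55373939 -173.82152848  100.        ]]
```

Call:
arm_command --pt "0.27 0.85 0 0 1" --pt "0.27 0.85 0 0 1" --pt "0.27 0.85 0 0 1" --pt "0.27 0.85 0 0 1" --pt "0.27 0.85 0 0 1" --pt "0.27 0.85 0 0 1" --pt "0.27 0.85 0 0 1" --pt "0.27 0.85 0 0 1"

```text
time: 3.8
ee_pos: [514.8, -15.4, 256.4]
ee_rot: [3.141, 0.0, 0.383]
wrist_force: [0.0, -1.1, -0.7]
finger_gap: 85.5
```

Call:
arm_command --pt "0.27 0.85 0 0 1" --pt "0.27 0.85 0 0 1" --pt "0.27 0.85 0 0 1" --pt "0.27 0.85 0 0 1" --pt "0.27 0.85 -0.3 0 1" --pt "0.27 0.85 -0.3 0 1" --pt "0 0 0 0 1" --pt "0 0 0 0 1"

```text
time: 4.8
ee_pos: [563.4, 136.7, 238.5]
ee_rot: [3.141, 0.0, 0.384]
wrist_force: [0.4, -0.2, -0.4]
finger_gap: 85.4
```

Run:
```python
from plant import *
import cv2,pickle
m=camera_model("wrist");o=observe()
im=read_camera("wrist"); cv2.imwrite("pics/wrist2.png",im[:,:,::-1]);pickle.dump(m,open("w2.pkl","wb"))
print(o["time"],o["ee_pos"],o["ee_rot"],o["joint_pos"].round(3))
```

```text
4.8 [563.44134294 136.71021132 238.52176721] [3.14098335e+00 1.35520817e-04 3.84004615e-01] [ 1.100e-01 -4.300e-02  1.738e+00 -1.000e-03  1.446e+00  1.297e+00]
```

View pics/wrist2.png

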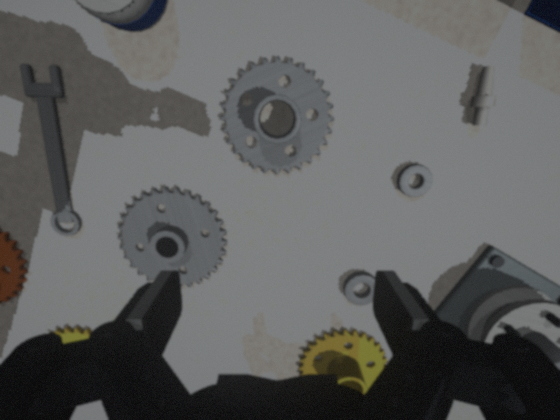

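Run:
```python
import cv2
t=cv2.imread("pics/wrist2.png")
cv2.imwrite("pics/crop4.png",cv2.resize(t[50:180,212:342],(598,598),interpolation=2))
```

```text
(no output)
```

View pics/crop4.png

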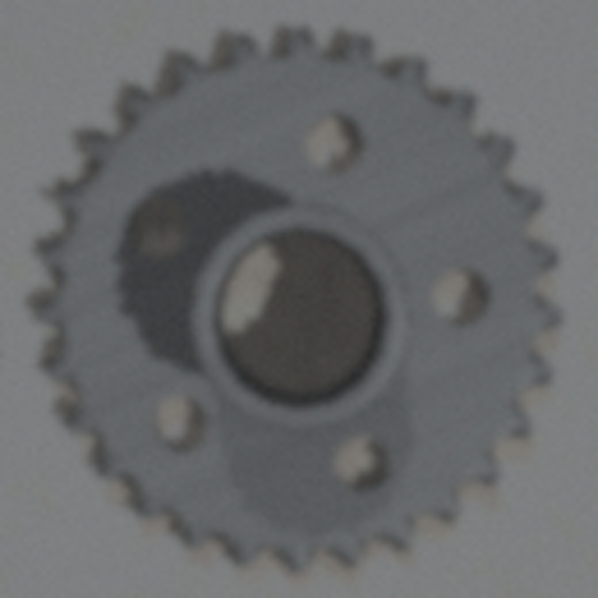

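Run:
```python
import pickle
from h import *
m=pickle.load(open("w2.pkl","rb"))
c=lambda p:(np.array(p,float)+.5)/4.6-.5+[212,50]
U=c([(333,142),(461,295),(361,461),(180,417),(160,231)])
print(fit5(back(U,m,8)),fit5(back(U[:4],m,8)))
print(back(c((300,317)),m,44), back(c((299,301)),m,5))
```

```text
(array([623.17290768, 162.55502263]), np.float64(9.714840639562372), np.float64(0.7249311179520176)) (array([623.4415524 , 162.90657015]), np.float64(9.36849910264937), np.float64(0.4432443215512351))
[[623.36558126 162.38611343  44.        ]] [[625.22509109 163.38342263   5.        ]]
```

Call:
arm_command --pt "0.25 0.105 -0.6 0 1" --pt "0.25 0.105 -0.6 0 1" --pt "0.25 0.105 -0.6 0 1" --pt "0.25 0.105 -0.6 0 1" --pt "0.25 0.105 -0.6 0 1" --pt "0.25 0.105 -0.6 0 1" --pt "0.25 0.105 -0.6 0 1" --pt "0.25 0.105 -0.6 0 1"

```text
time: 5.85
ee_pos: [623.9, 163.2, 93.0]
ee_rot: [3.142, -0.0, 0.385]
wrist_force: [0.3, -0.4, -1.3]
finger_gap: 85.2
```

Call:
arm_command --pt "0 -0.03 -0.32 0 1" --pt "0 0 -0.32 0 1" --pt "0 0 -0.32 0 1" --pt "0 0 -0.32 0 1" --pt "0 0 -0.32 0 1" --pt "0 0 -0.25 0 1" --pt "0 0 0 0 1" --pt "0 0 0 0 1"

```text
time: 6.85
ee_pos: [623.7, 162.1, 39.1]
ee_rot: [3.141, -0.001, 0.385]
wrist_force: [-0.4, -0.1, -0.0]
finger_gap: 85.5
```

Run:
```python
from plant import *
import cv2
o=observe();print(o["ee_pos"],o["wrist_force"])
im=read_camera("wrist"); cv2.imwrite("pics/wrist3.png",im[:,:,::-1])
im=read_camera("side"); cv2.imwrite("pics/side3.png",cv2.resize(im[150:270,150:290,::-1],(700,600)))
```

```text
[623.69725237 162.08899756  39.11393154] [-0.3774604  -0.13828161 -0.03983444]
```

View pics/wrist3.png

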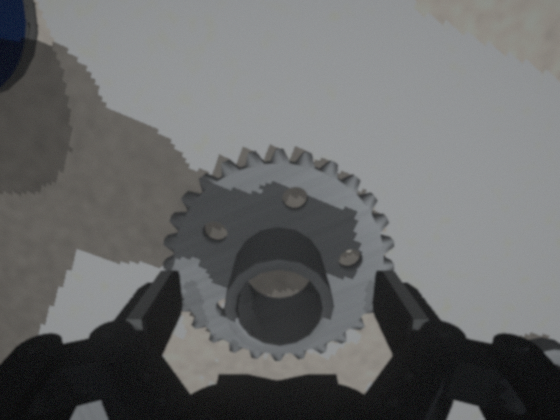

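View pics/side3.png

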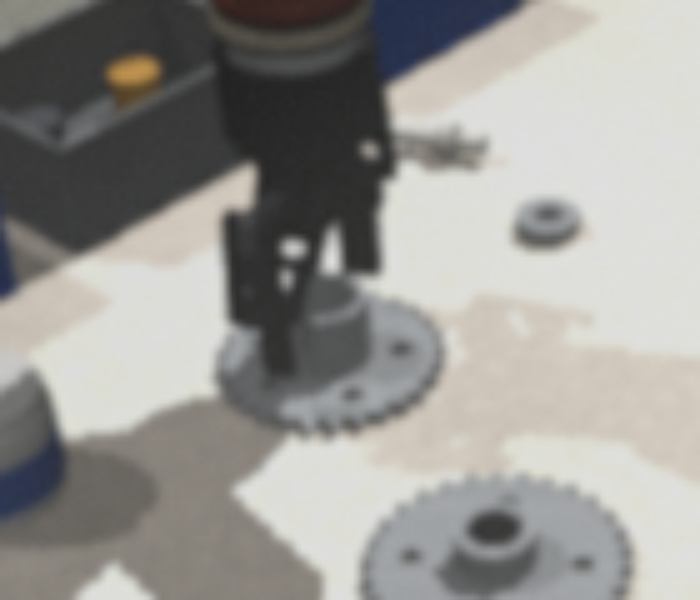

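The collar sits centred between the fingers at about (280,300). I'll close the gripper.

Call:
arm_command --pt "0 0 0 0 0.4" --pt "0 0 0 0 0.2" --pt "0 0 0 0 0.2" --pt "0 0 0 0 0.2" --pt "0 0 0 0 0.2" --pt "0 0 0 0 0.2" --pt "0 0 0 0 0.2" --pt "0 0 0 0 0.2" --grip_force 70

```text
time: 7.95
ee_pos: [623.9, 162.0, 39.4]
ee_rot: [3.141, -0.001, 0.385]
wrist_force: [-0.4, -1.3, 5.4]
finger_gap: 41.7
```

Call:
arm_command --pt "0 0 0.1 0 0.2" --pt "0 0 0.3 0 0.2" --pt "0 0 0.6 0 0.2" --pt "0 0 0.8 0 0.2" --pt "0 0 0.8 0 0.2" --pt "0 0 0.8 0 0.2" --pt "0 0 0.6 0 0.2" --pt "0 0 0 0 0.2"

```text
time: 8.95
ee_pos: [624.7, 162.2, 161.5]
ee_rot: [3.141, -0.004, 0.385]
wrist_force: [0.7, 0.0, -5.2]
finger_gap: 41.7
```

Run:
```python
from plant import *
import cv2
o=observe();print(o["ee_pos"],o["wrist_force"],o["wrist_torque"],o["finger_gap"])
im=read_camera("wrist"); cv2.imwrite("pics/wrist4.png",im[:,:,::-1])
```

```text
[624.67261178 162.21091369 161.53694674] [ 0.68301219  0.00869087 -5.1768375 ] [ 0.01386747 -0.01459699  0.0329289 ] 41.66733927356077
```

View pics/wrist4.png

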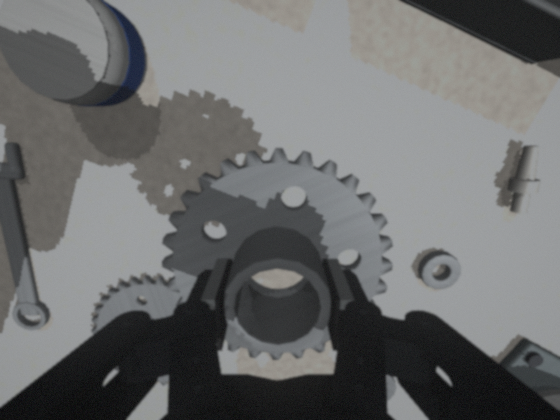

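Held: 5.2 N of weight, gap 41.7 mm. I'll measure the sprocket's offset and angle in the hand.

Run:
```python
import cv2
t=cv2.imread("pics/wrist4.png")
cv2.imwrite("pics/crop5.png",cv2.resize(t[170:350,180:390],(700,600),interpolation=2))
```

```text
(no output)
```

View pics/crop5.png

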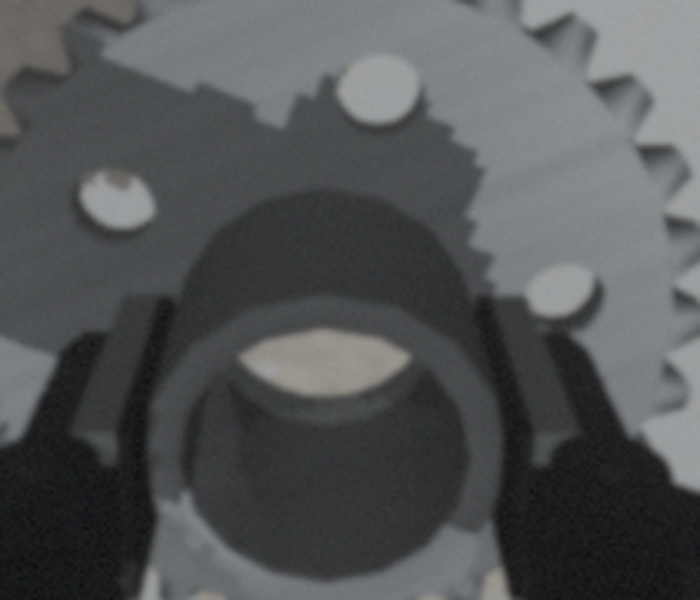

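Run:
```python
from plant import *
from h import *
m=camera_model("wrist");o=observe();e=o["ee_pos"];print(o["time"])
c=lambda p:(np.array(p,float)+.5)/(10/3)-.5+[180,170]
print(e, back(c((329,453)),m,e[2]+4.6)-e, back(c((325,445)),m,e[2]+4.6)-e)
U=c([(117,200),(379,90),(563,294)])
print(fit5(back(U,m,e[2]-31.4)))
```

```text
9.0
[623.7102778  162.06640934 159.62870275] [[1.12956055 1.21506006 4.6       ]] [[1.95092873 2.05396587 4.6       ]]
(array([641.50864713, 159.56621248]), np.float64(38.879910644754254), np.float64(8.379195970366053))
```

Run:
```python
from plant import *
import h
from h import *
m=camera_model("wrist");o=observe();e=o["ee_pos"]
c=lambda p:(np.array(p,float)+.5)/(10/3)-.5+[180,170]
W=back(c([(117,200),(379,90),(563,294)]),m,e[2]-31.4)[:,:2]
# circle fit free centre, R=36, 5-fold; order known: consecutive going clockwise in image
f=lambda p:(W-(p[:2]+36*np.c_[np.cos(p[2]-np.arange(3)*1.25664),np.sin(p[2]-np.arange(3)*1.25664)])).ravel()
d=W[0]-e[:2]
r=least_squares(f,np.r_[e[:2],np.arctan2(d[1],d[0])]);print(r.x[:2]-e[:2],np.degrees(r.x[2])%72,np.abs(r.fun).max(), np.degrees(o["ee_rot"]))
```

```text
[0.57876927 1.47920557] 9.427286418949706 1.027779797117006 [ 1.79982988e+02 -8.12981868e-02  2.20441911e+01]
```

Call:
arm_command --pt "-0.13 -0.4 0.3 0.007 0.2" --pt "-0.26 -0.8 0.2 0.007 0.2" --pt "-0.26 -0.8 0 0.007 0.2" --pt "-0.26 -0.8 0 0.007 0.2" --pt "-0.26 -0.8 0 0 0.2" --pt "-0.26 -0.8 0 0 0.2" --pt "-0.26 -0.8 0 0 0.2" --pt "-0.26 -0.8 0 0 0.2"

```text
time: 10.0
ee_pos: [563.6, -18.6, 171.9]
ee_rot: [-3.14, 0.002, 0.561]
wrist_force: [0.1, -0.1, -4.2]
finger_gap: 42.0
```

Call:
arm_command --pt "-0.26 -0.8 0 0 0.2" --pt "-0.26 -0.8 0 0 0.2" --pt "-0.26 -0.8 0 0 0.2" --pt "-0.26 -0.8 0 0 0.2" --pt "-0.26 -0.8 0 0 0.2" --pt "-0.26 -0.8 0 0 0.2" --pt "-0.16 -0.4 0 0 0.2" --pt "0 0 0 0 0.2"

```text
time: 11.0
ee_pos: [512.7, -174.1, 172.9]
ee_rot: [-3.14, 0.0, 0.559]
wrist_force: [0.4, 0.4, -5.2]
finger_gap: 41.8
```

Run:
```python
from plant import *
import cv2,numpy as np
o=observe();print(o["time"],o["ee_pos"],o["wrist_force"],np.degrees(o["ee_rot"]))
a=read_camera("side")[90:230,270:400,::-1];b=read_camera("top")[100:230,370:500,::-1]
cv2.imwrite("pics/st5.png",np.hstack([cv2.resize(a,(390,420)),cv2.resize(b,(400,420))]))
im=read_camera("wrist"); cv2.imwrite("pics/wrist5.png",im[:,:,::-1])
o=observe();print(o["time"],o["ee_pos"])
```

```text
11.0 [ 512.71755002 -174.13117694  172.90918913] [ 0.41624357  0.35000879 -5.22160999] [-1.79908796e+02  2.66637915e-02  3.20487604e+01]
11.15 [ 513.36332037 -173.19831002  173.46365331]
```

View pics/st5.png

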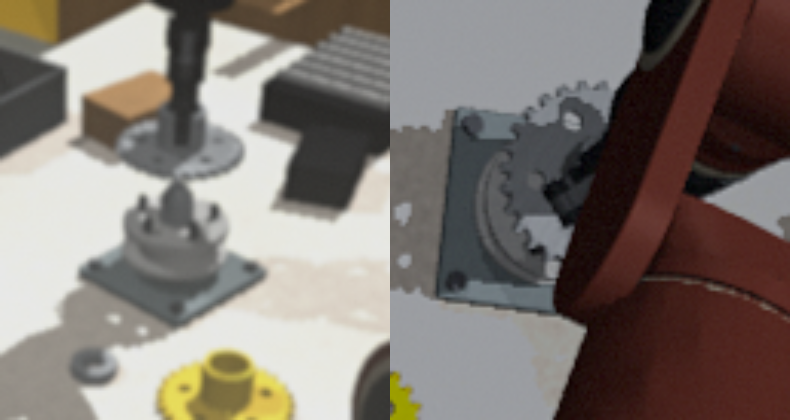

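View pics/wrist5.png

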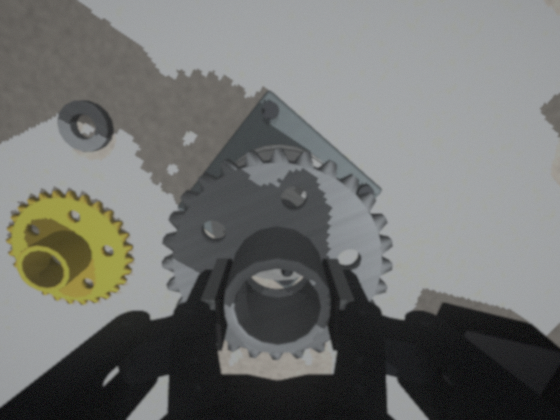

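Call:
arm_command --pt "0 0 -0.3 0 0.2" --pt "0 0 -0.3 0 0.2" --pt "0 0 -0.3 0 0.2" --pt "0 0 -0.15 0 0.2" --pt "0 0 -0.1 0 0.2" --pt "0 0 -0.1 0 0.2" --pt "0 0 -0.1 0 0.2" --pt "0 0 0 0 0.2"

```text
time: 12.15
ee_pos: [513.2, -173.9, 133.1]
ee_rot: [-3.141, 0.0, 0.561]
wrist_force: [0.3, 0.2, -5.0]
finger_gap: 41.9
```

Call:
arm_command --pt "0 0 -0.05 0 0.2" --pt "0 0 -0.05 0 0.2" --pt "0 0 -0.05 0 0.2" --pt "0 0 -0.05 0 0.2" --pt "0 0 -0.05 0 0.2" --pt "0 0 -0.03 0 0.2" --pt "0 0 0 0 0.2" --pt "0 0 0 0 0.2"

```text
time: 13.15
ee_pos: [513.3, -174.0, 124.9]
ee_rot: [-3.142, 0.0, 0.561]
wrist_force: [-0.1, -0.5, -5.3]
finger_gap: 41.8
```

The bore is on the cylindrical part with no side force. Next I'll settle onto the stud tips.

Call:
arm_command --pt "0 0 -0.04 0 0.2" --pt "0 0 -0.04 0 0.2" --pt "0 0 -0.04 0 0.2" --pt "0 0 -0.02 0 0.2" --pt "0 0 -0.02 0 0.2" --pt "0 0 0 0 0.2" --pt "0 0 0 0 0.2" --pt "0 0 0 0 0.2"

```text
time: 14.15
ee_pos: [513.3, -174.0, 120.1]
ee_rot: [-3.142, 0.0, 0.561]
wrist_force: [-0.8, -0.2, -5.0]
finger_gap: 41.8
```

Call:
arm_command --pt "0 0 -0.02 0 0.2" --pt "0 0 -0.02 0 0.2" --pt "0 0 -0.01 0 0.2" --pt "0 0 0 0 0.2" --pt "0 0 0 0 0.2" --pt "0 0 0 0 0.2" --pt "0 0 0 0 0.2" --pt "0 0 0 0 0.2"

```text
time: 15.15
ee_pos: [513.4, -174.1, 119.4]
ee_rot: [3.141, 0.0, 0.561]
wrist_force: [-5.0, 0.9, 5.3]
finger_gap: 42.2
```

Resting on the studs with about 10 N of pressure. Now I'll turn back under this pressure.

Call:
arm_command --pt "0 0 0 -0.0056 0.2" --pt "0 0 0 -0.0056 0.2" --pt "0 0 0 -0.0056 0.2" --pt "0 0 0 -0.0056 0.2" --pt "0 0 0 0 0.2" --pt "0 0 0 0 0.2" --pt "0 0 0 0 0.2" --pt "0 0 0 0 0.2"

```text
time: 16.15
ee_pos: [513.2, -174.0, 118.2]
ee_rot: [-3.141, 0.0, 0.42]
wrist_force: [-0.7, -3.9, -2.2]
finger_gap: 42.0
```

Run:
```python
from plant import *
import cv2,numpy as np
o=observe();print(o["time"],o["ee_pos"],o["wrist_force"],o["wrist_torque"],np.degrees(o["ee_rot"]))
```

```text
16.15 [ 513.16612439 -174.01259354  118.23196694] [-0.74474058 -3.93782861 -2.21197528] [-0.78782052 -0.030782   -0.16751101] [-1.79994064e+02  1.47558651e-02  2.40546372e+01]
```

Call:
arm_command --pt "0 0 -0.015 -0.004 0.2" --pt "0 0 0 -0.004 0.2" --pt "0 0 0 -0.003 0.2" --pt "0 0 -0.015 -0.003 0.2" --pt "0 0 0 0 0.2" --pt "0 0 0 0 0.2" --pt "0 0 0 0 0.2" --pt "0 0 0 0 0.2"

```text
time: 17.15
ee_pos: [513.2, -173.8, 117.5]
ee_rot: [-3.141, 0.0, 0.332]
wrist_force: [-0.4, -2.7, -5.6]
finger_gap: 41.9
```

Run:
```python
from plant import *
import cv2,numpy as np
o=observe();print(o["time"],o["ee_pos"],o["wrist_force"],o["wrist_torque"],np.degrees(o["ee_rot"]))
```

```text
17.15 [ 513.15113674 -173.79620775  117.48100769] [-0.41138379 -2.74043302 -5.56725749] [-0.33044491  0.00393203 -0.04837206] [-1.79969151e+02  1.31119646e-02  1.90233270e+01]
```

No vertical contact now: the tips are in the holes. A slight side force of -2.7 N in y remains, so I'll shift by it and descend gently.

Call:
arm_command --pt "0 -0.01 -0.03 -0.001 0.2" --pt "0 0 -0.03 -0.001 0.2" --pt "0 0 -0.03 0 0.2" --pt "0 0 -0.02 0 0.2" --pt "0 0 -0.02 0 0.2" --pt "0 0 0 0 0.2" --pt "0 0 0 0 0.2" --pt "0 0 0 0 0.2"

```text
time: 18.15
ee_pos: [513.3, -174.3, 113.8]
ee_rot: [-3.142, -0.0, 0.319]
wrist_force: [0.8, -0.4, -6.4]
finger_gap: 41.7
```

Run:
```python
from plant import *
import cv2,numpy as np
o=observe();print(o["time"],o["ee_pos"],o["wrist_force"],o["wrist_torque"],np.degrees(o["ee_rot"]))
a=read_camera("side")[110:210,270:400,::-1]
cv2.imwrite("pics/s6.png",cv2.resize(a,(780,600),interpolation=2))
```

```text
18.15 [ 513.31014128 -174.26746894  113.83383531] [ 0.7917484  -0.44695705 -6.36322867] [-0.05006552  0.02595998 -0.04457797] [-1.79998904e+02 -1.91228514e-03  1.83029899e+01]
```

View pics/s6.png

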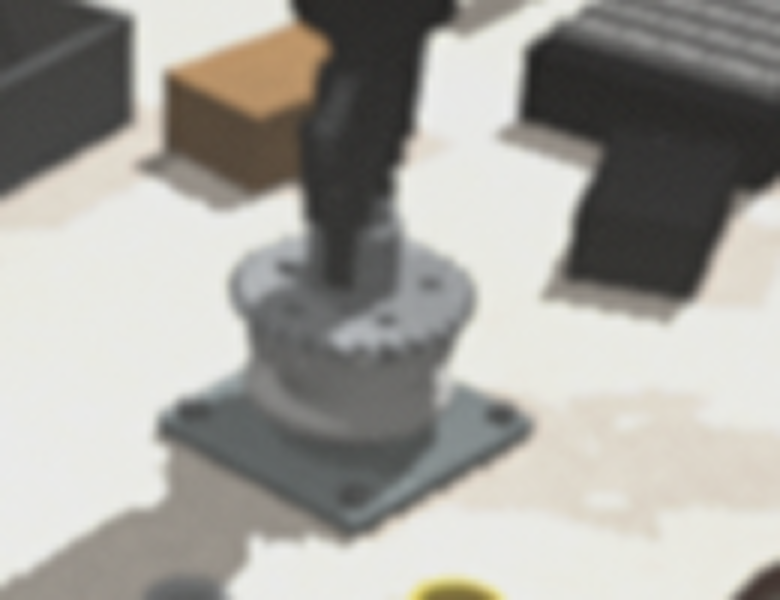

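Studs are in the holes with no resistance. About 10 mm remain.

Call:
arm_command --pt "0 0 -0.05 0 0.2" --pt "0 0 -0.05 0 0.2" --pt "0 0 -0.05 0 0.2" --pt "0 0 -0.05 0 0.2" --pt "0 0 -0.05 0 0.2" --pt "0 0 -0.03 0 0.2" --pt "0 0 0 0 0.2" --pt "0 0 0 0 0.2"

```text
time: 19.2
ee_pos: [513.3, -174.3, 105.5]
ee_rot: [3.142, -0.0, 0.319]
wrist_force: [-0.1, -0.5, -4.7]
finger_gap: 41.8
```

Call:
arm_command --pt "0 0 -0.02 0 0.2" --pt "0 0 -0.02 0 0.2" --pt "0 0 -0.02 0 0.2" --pt "0 0 -0.01 0 0.2" --pt "0 0 -0.01 0 0.2" --pt "0 0 0 0 0.2" --pt "0 0 0 0 0.2" --pt "0 0 0 0 0.2"

```text
time: 20.2
ee_pos: [513.5, -174.4, 103.4]
ee_rot: [3.141, -0.0, 0.319]
wrist_force: [-2.6, 1.6, 1.0]
finger_gap: 41.4
```

Contact at z 103.4, right where home is expected. I'll seat it slightly and let go.

Call:
arm_command --pt "0 0 -0.01 0 0.2" --pt "0 0 0 0 0.2" --pt "0 0 0 0 0.2" --pt "0 0 0 0 0.6" --pt "0 0 0 0 1" --pt "0 0 0 0 1" --pt "0 0 0 0 1" --pt "0 0 0 0 1"

```text
time: 21.2
ee_pos: [513.3, -174.3, 102.7]
ee_rot: [3.142, -0.0, 0.319]
wrist_force: [-0.5, -0.5, -0.7]
finger_gap: 85.5
```

Call:
arm_command --pt "0 0 0.2 0 1" --pt "0 0 0.4 0 1" --pt "0 0 0.6 0 1" --pt "0 0 0.8 0 1" --pt "0 0 0.8 0 1" --pt "0 0 0.8 0 1" --pt "0 0 0.8 0 1" --pt "0 0 0 0 1"

```text
time: 22.2
ee_pos: [514.8, -175.0, 238.7]
ee_rot: [3.137, -0.005, 0.32]
wrist_force: [1.0, 0.0, -0.7]
finger_gap: 85.0
```

Call:
arm_command --pt "-0.5 -0.3 0 0 1" --pt "-0.5 -0.3 0 0 1" --pt "-0.5 -0.3 0 0 1" --pt "-0.5 -0.3 0 0 1" --pt "-0.2 -0.3 0 0 1" --pt "0 0 0 0 1" --pt "0 0 0 0 1" --pt "0 0 0 0 1"

```text
time: 23.2
ee_pos: [447.6, -219.0, 234.7]
ee_rot: [-3.141, -0.0, 0.32]
wrist_force: [-0.6, 0.2, 0.7]
finger_gap: 85.2
```

Run:
```python
from plant import *
import cv2,numpy as np,pickle
o=observe();print(o["time"],o["ee_pos"],o["wrist_force"])
pickle.dump(camera_model("wrist"),open("w7.pkl","wb"))
im=read_camera("wrist");cv2.imwrite("pics/wrist7.png",im[:,:,::-1])
a=read_camera("side")[110:210,270:400,::-1]
cv2.imwrite("pics/s7.png",cv2.resize(a,(780,600),interpolation=2))
```

```text
23.2 [ 447.59433104 -219.0389153   234.67996416] [-0.56215103  0.21271235  0.692997  ]
```

View pics/s7.png

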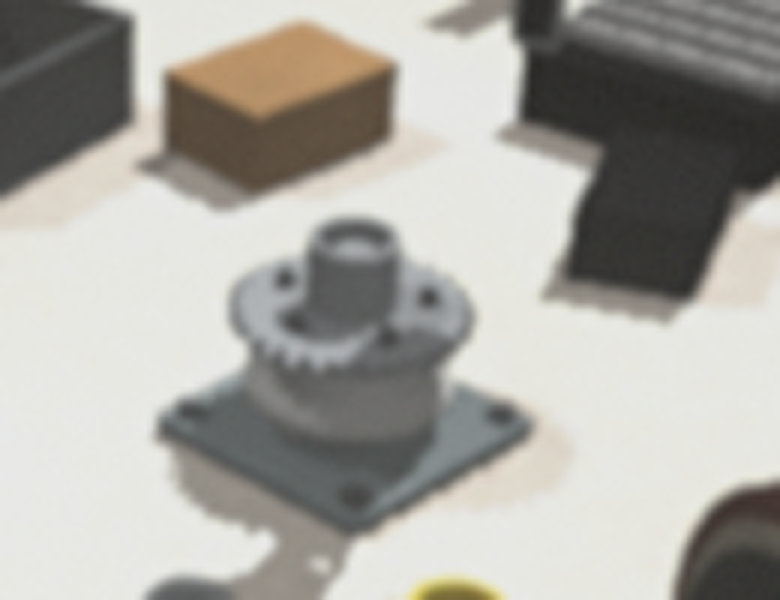

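View pics/wrist7.png

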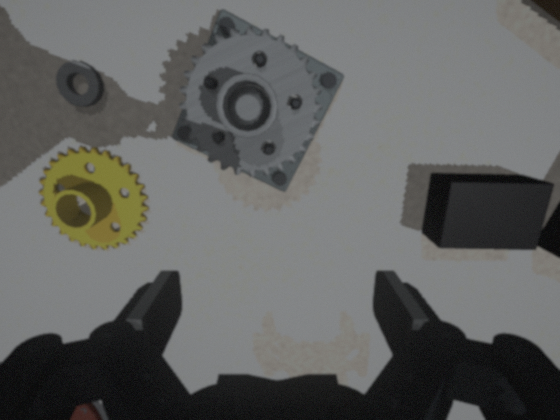

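All five studs stand in their holes (side and wrist views). I'll check the collar-top height from two views.

Run:
```python
from plant import *
import pickle
from h import *
S=camera_model("side");W=pickle.load(open("w7.pkl","rb"))
ps=(np.array([354,235])+.5)/6-.5+[270,110]
print(tri(ps,S,np.array([247,104.]),W))
for z in(108,112,116,124): print(z,proj([513.5,-175,z],S),proj([513.5,-175,z],W))
print(ps)
im=read_camera("top");cv2.imwrite("pics/top7.png",im[:,:,::-1]);ps=None
```

```text
(array([ 513.90944693, -173.69765674,  108.45004999]), np.float64(0.01579540133491264))
108 [[328.94875939 148.76342982]] [[248.6669965  105.20624623]]
112 [[329.03555371 147.46098887]] [[248.1904411  105.18459209]]
116 [[329.12268573 146.15348047]] [[247.6976618  105.16220075]]
124 [[329.29797076 143.52314251]] [[246.66000072 105.11505059]]
[328.58333333 148.75      ]
```

View pics/top7.png

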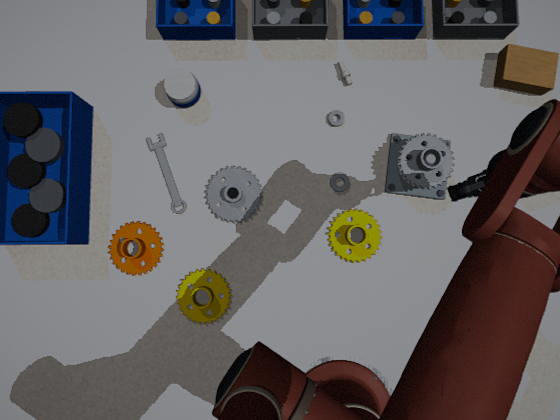

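The collar top measures 108.5 mm (64 + 44 = 108 expected), so the sprocket is fully home. Everything else is where it was. I'll hand it in.

```bash
python3 -c "
from plant import *
print(sign_off())"
```

```text
the job is handed in; nothing more can be done
None
```

The grey five-hole sprocket with the tall collar is fitted on the hub, fully home and released; I handed the job in at about 23 s. I gripped it by the collar and lowered its bore over the spigot. It rested on the stud tips at about 10 N, and I turned it back about 13–14° until the studs entered their holes. It then slid down to the hub face, and the forces read at the end of each move call stayed around 10 N or less.

**Last checks:**
- **Height:** the collar top measures 108.5 mm from two views, against 108 mm expected. The arm met the hub face at z 103.4 mm, the height worked out from the grasp.
- **Studs:** the side view shows studs in the holes it can see, and the wrist view shows all five.
- **Other parts:** the top view shows the four-hole sprocket and the orange and yellow look-alikes where they were. The gripper is open and clear.

**Disagreements:** the cameras differed by about 2 mm on the hub's position. The finger gap also read about 42 mm on the 44 mm collar. Neither affected the fit.

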